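# Trip the hidden drawer latch with the release pin

### The arm

A 7-joint arm with a two-finger parallel gripper is mounted at the origin on a cart in front of the work surface, level with it; the furniture and walls round the work are solid. World frame = base frame: x ahead of the robot, y to its left, z up, the work surface at z = 0. Lengths are in m, angles in rad, forces in N, time in s.
With the tool pointing down it reaches from about 0.425 to 0.95 m from the base axis. Payload 16.7 kg.
Tool frame: the origin (TCP) lies on the centre line of the jaws, within the pads' length; the fingertips stand 8 mm ahead of it and the grasp point (between the pads) lies 11 mm behind it; y points along the fingers, z is the direction in which the jaws open and shut, and the axes are right-handed (so a half turn about y gives the same grasp; the last joint's range is limited). The gripper opens to 94 mm and grips with 3 to 60 N. Pads are 16 mm wide; open, the fingers measure 119 mm over their backs; the gripper's body (75 mm by 177 mm) begins 78 mm behind the grasp point.
Start: joints at [1.183, 0.426, 0.074, 1.606, -0.034, 1.111, -0.067], TCP at [0.159, -0.656, 0.213] pointing down, gripper open.
Joint ranges: [-2.85, 2.85], [-0.5, 2.14], [-1.23, 1.37], [0.21, 2.46], [-1.02, 4.16], [0.16, 2.05], [-2.73, 2.73]. Speed limits (rad/s): [1.89, 1.89, 2.39, 2.39, 3.01, 3.01, 3.01].

### API

Orientations are given as [roll, pitch, yaw] about the fixed x, y, z axes, in that order (R = Rz(yaw) Ry(pitch) Rx(roll)).
In Python, from workcell import robot gives the robot as it stands.
- The arm moves only by the tool step_arm, never from a script. Its argument "plan" is a list of rows, each a list of 5 numbers: the finger opening in cm, from 0 to 9.4, then the shift along the world's x, y, z in cm, then the turn about the world's z in rad. A call has 1 to 8 rows; each row shifts and turns the commanded pose from where the row before left it; what a row does not reach is not made up. A row lasts 1/12 s, in which the tool goes at most 41.7 mm and 7.16 degrees, less where a joint would pass 70% of its speed; a pose out of reach is approached as far as the arm can. A call is refused whole if a number of a shift passes 4.17 or a number of a turn 0.125, either way. A call with a gripper value outside its range is refused whole. The fingers move at their own pace and stop on an object; "newtons" is the grip in N (left out, the last holds). Time passes only in rows, so rows that do not move let the fingers close. It gives the time, the measured TCP pose, the force and the opening at its end, in the units of the state.
- robot.observe(): the state, without advancing time (a new reading comes with each control period).
- robot.snapshot(name): name is "scene" or "top"; returns the picture (480x640x3 uint8, blue, green, red); there is no depth.
- robot.calibration(name): a dict with "fov_y" (degrees; the focal length in pixels is half the picture's height over the tangent of half this angle, whatever the lens; pixels are square), "cx", "cy" (the principal point, pixels), "position" and "rotation" of the camera in the world. Camera axes: x right, y down, z forward; pixel columns grow to the right and rows downward; lengths in m; the calibration is good to about 2 mm. A picture is of the moment at which its call begins. calibration takes no time and is no camera call.
- robot.job_done(): hands the job in, once; it reports no verdict.
The state is a dict: "time_s": time; "joint_positions": joint angles; "joint_velocities": joint speeds; "joint_efforts": joint torques, N m; "ee_pos": TCP position; "ee_rot": TCP orientation; "ft_force": force on the tool from outside, world axes, zero at the start; "moment": the same for the moment, N m; "grip_width": opening from 0.0 (shut) to 1.0 (fully open).
Only numpy, scipy, OpenCV 4.12 (cv2) and the standard library are available. Lean on these libraries where they do the work, as an engineer would, in place of code of your own. Each camera call takes 0.05 s, during which the arm holds its last target.

### The job

The parts drawer of the grey test box is latched. Take the red-handled release pin out of its black holder and push it straight down through the yellow-ringed hole in the lid until the hidden spring latch gives and the drawer pops out, feeling your way: never press harder than 20 N on the box or its latch. Then stand the pin back in its holder, fully seated, with the drawer left open, and leave the other things on the bench where they are.

Things in the scene. Friction and masses are not known exactly. Their poses are not given: they have to be found in the camera images.
- pin: Loose release pin, standing upright in the holder at the start, 30 to 65 g, 101 mm long. Origin at the lower end of its rod, z up along its axis. Steel rod 6 mm in diameter from z = 0 to 55 mm; round red flange 26 mm in diameter from 55 to 59 mm; round red handle with black rings, 14 mm in diameter, from 59 to 101 mm. It is round, so it can be gripped across the handle in any yaw; fingertips can rest on the flange, which takes the push.
- pin_tip (a point): Lower end of the pin's rod (the body's origin), on the axis.
- pin_grip (a point): Middle of the pin's handle, on the axis, 80 mm above the tip and 21 mm above the flange's top.
- case: Grey test box fixed to the bench (it may stand turned), 130 x 100 x 62 mm (x, y, z). Origin at the centre of its underside; the blue drawer front is on its -x face. Pressing on the box or on the latch inside it with more than 20 N would break the latch.
- hole (a point): Centre of the access hole in the box's lid, at the height of the lid's top, 62 mm above the bench; offset (36, 0, 62) mm in the box's frame. Round, 10 mm in diameter, straight down, with a yellow ring round it; the lid is 4 mm thick and the box is hollow below.
- latch_range (a point): Fixed point on the hole's axis 25 mm below the lid's top. The latch's hidden round pad, 17 mm wide, lies straight under the hole; a screw sets its height, different each time, anywhere 10 to 40 mm below the lid's top: feel for it. It is sprung: 3 N at first touch, 5 to 8 N where it trips, about 4 mm further down; 6 mm below first touch it meets a solid stop.
- drawer (a joint): Slide of the blue drawer (front 81 x 41 mm, no handle, flush when shut): 0 is shut and latched, 0.026 m is fully popped out toward the box's -x. A weak spring (about 3 N) throws it out to its stop when the latch trips, and holds it there; it stays out when the pin is withdrawn.
- holder: Black upright block with a dark steel foot, fixed to the bench, 44 x 44 x 70 mm on a foot 68 x 68 x 6 mm; origin at the centre of its underside.
- holder_mouth (a point): Centre of the round bore in the top of the holder, 70 mm above the bench. The bore is 12 mm in diameter and goes straight down to the bench. With the pin seated, its flange lies on the block's top and its tip is 55 mm below this point (15 mm above the bench).
- solder_spool: Bystander: spool of solder with blue flanges, diameter 52 mm, 46 mm high, origin under its centre.
- tape_roll: Bystander: roll of yellow tape lying flat, diameter 76 mm, 18 mm high, origin under its centre.
- fuse_box: Bystander: small flat yellow carton, 30 x 78 x 14 mm, origin under its centre.
There are look-alikes about, which are no part of the job. Of the things like the pin, leave any that is pink or white; of the rest the smaller one is meant.

How it is judged:
By the outcome, as a careful person would: the job done as asked, in the order asked, and still so for the second after the job is handed in, with the robot touching nothing.
It also fails if it takes over 48 s, if anything falls off the work surface, if the arm or the gripper's body presses on something with over 40 N, if the wrist force passes 120 N, or if a joint passes its speed limit or range.

## Working session

There is one attempt and no reset: what is moved stays moved. The work goes in short steps, Python scripts to look and compute and a tool call to move; the robot and the scene stay as the last step left them, time stands still between calls to the robot, and variables do not carry over. Pictures are saved under pics/ and viewed, and the job is handed in when it is done.

Besides the shell and the picture viewer there is one more tool, called by a JSON object that holds its "op" and its "data", one argument or row to a line. step_arm: Moves the arm, as the interface text tells. Its arguments: {"type":"object","properties":{"plan":{"type":"array","items":{"type":"array","items":{"type":"number"}}},"newtons":{"type":"number"}},"required":["plan"]}

```bash
mkdir -p pics; ls; python3 - <<'E'
from workcell import robot
import cv2
for n in("scene","top"):
    im=robot.snapshot(n);cv2.imwrite(f"pics/{n}0.png",im);print(n,robot.calibration(n))
print(robot.observe())
E
```

```text
pics
scene {'fov_y': 55.310463181091535, 'cx': 320.53158236423997, 'cy': 234.69354467172525, 'position': array([ 0.03066422, -0.45212311,  0.6055423 ]), 'rotation': array([-2.16582254,  0.00771198, -0.83904488])}
top {'fov_y': 51.877624544758156, 'cx': 323.1140608741111, 'cy': 238.7315553896632, 'position': array([0.42065203, 0.03457461, 0.91355707]), 'rotation': array([-2.98383262,  0.00408862, -1.55288168])}
{'time_s': 0.1, 'joint_positions': array([ 1.18350231,  0.42666117,  0.07385081,  1.60653481, -0.03407428,
        1.1108073 , -0.06709188]), 'joint_velocities': array([-8.81928378e-04, -1.33313547e-03,  9.26375901e-04, -2.16734663e-03,
       -9.87070443e-05, -1.80542729e-03,  1.63505681e-04]), 'joint_efforts': array([ 1.01854905e-02, -9.37472820e+01,  3.67768094e+00, -4.55042553e+01,
       -4.86092234e-02,  1.66868343e-02,  1.35672849e-04]), 'ee_pos': array([ 0.15887847, -0.65563792,  0.21285472]), 'ee_rot': array([-1.57194353e+00, -1.02161524e-04, -2.90380841e+00]), 'ft_force': array([-0.34644529, -0.36576448, -0.55125573]), 'moment': array([ 0.01142531, -0.02080103, -0.02393572]), 'grip_width': 1.0005220029743425}
```

View pics/scene0.png

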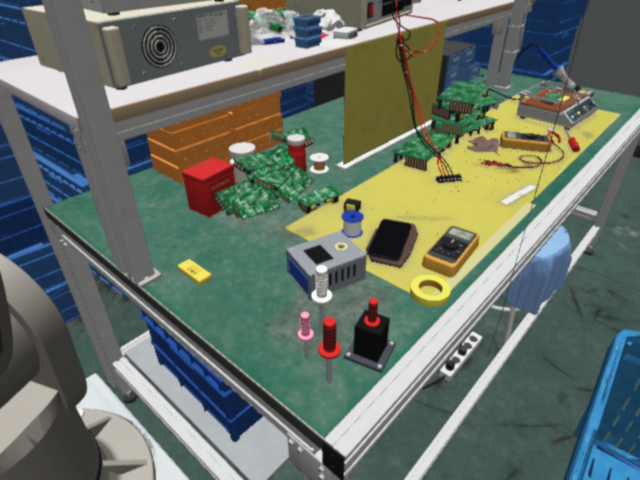

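View pics/top0.png

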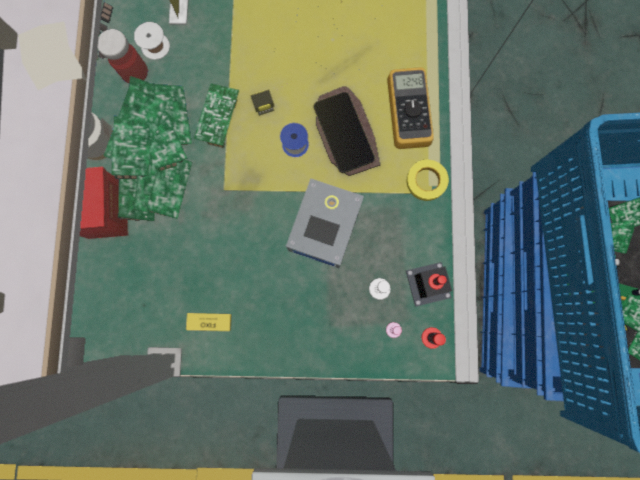

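```bash
cat > h.py <<'E'
import numpy as np,cv2
from workcell import robot
from scipy.spatial.transform import Rotation as R
def cal(n):
    c=robot.calibration(n);return c,R.from_euler('xyz',c['rotation']).as_matrix(),240/np.tan(np.radians(c['fov_y']/2))
def ray(n,u,v):
    c,M,f=cal(n);d=M@np.array([(u-c['cx'])/f,(v-c['cy'])/f,1]);return np.array(c['position']),d/np.linalg.norm(d)
def onz(n,u,v,z):
    p,d=ray(n,u,v);return p+d*(z-p[2])/d[2]
def tri(a,b):
    p,d=ray("scene",*a);q,e=ray("top",*b)
    s=np.linalg.lstsq(np.c_[d,-e],q-p,rcond=None)[0];x,y=p+s[0]*d,q+s[1]*e
    return (x+y)/2,np.linalg.norm(x-y)
def proj(n,P):
    c,M,f=cal(n);q=M.T@(np.array(P)-c['position']);return q[:2]/q[2]*f+[c['cx'],c['cy']]
E
python3 - <<'E'
from h import *
a=cv2.imread('pics/scene0.png');b=cv2.imread('pics/top0.png')
cv2.imwrite('pics/s1.png',cv2.resize(a[220:390,280:480],None,fx=4,fy=3.5*4/3.5*0+3.5,interpolation=2)[:600])
cv2.imwrite('pics/t1.png',cv2.resize(b[250:360,360:470],None,fx=5.4,fy=5.4,interpolation=2))
cv2.imwrite('pics/t2.png',cv2.resize(b[170:280,270:380],None,fx=5.4,fy=5.4,interpolation=2))
print(onz('top',430,285,.07),onz('top',332,202,.062),onz('top',432,338,0.05))
E
```

```text
[ 0.47807937 -0.14313378  0.07      ] [0.62206965 0.02594914 0.062     ] [ 0.38873804 -0.14931574  0.05      ]
```

View pics/s1.png

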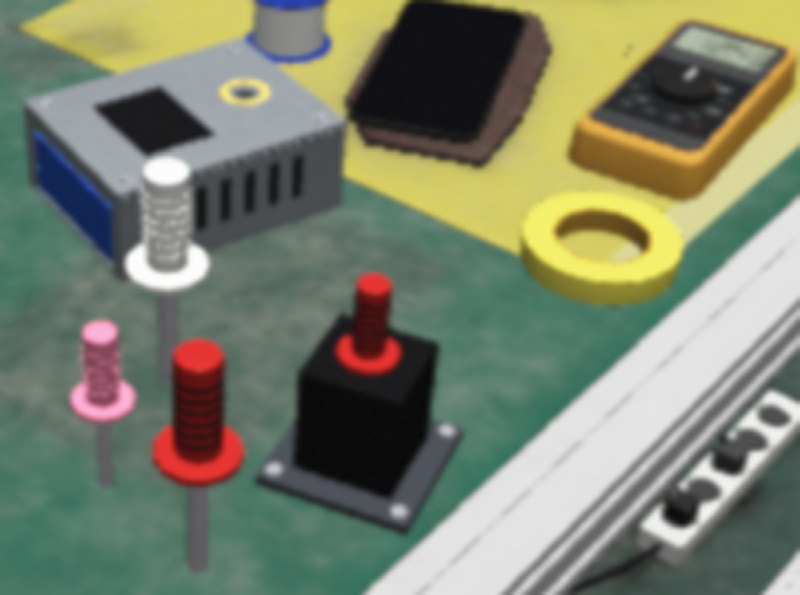

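View pics/t1.png

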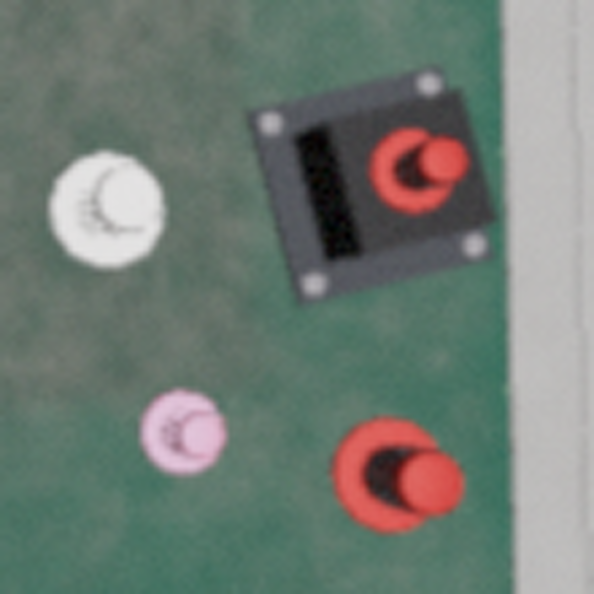

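View pics/t2.png

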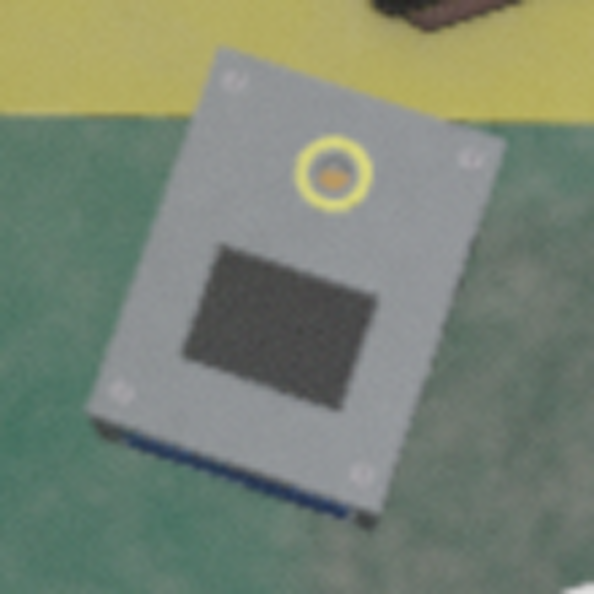

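```bash
python3 - <<'E'
from h import *
import sys
a=cv2.imread('pics/scene0.png');b=cv2.imread('pics/top0.png')
def ell(im,mask,box,name):
    u0,v0,u1,v1=box;m=np.zeros(mask.shape,np.uint8);m[v0:v1,u0:u1]=mask[v0:v1,u0:u1]
    cs,_=cv2.findContours(m,cv2.RETR_EXTERNAL,cv2.CHAIN_APPROX_NONE);c=max(cs,key=cv2.contourArea)
    e=cv2.fitEllipse(cv2.convexHull(c));print(name,e,cv2.contourArea(c),cv2.boundingRect(c));return e[0]
def yel(i): h=cv2.cvtColor(i,cv2.COLOR_BGR2HSV);return cv2.inRange(h,(22,90,120),(35,255,255))
def red(i): 
    h=cv2.cvtColor(i,cv2.COLOR_BGR2HSV);return cv2.inRange(h,(0,130,90),(8,255,255))|cv2.inRange(h,(172,130,90),(180,255,255))
rs=ell(a,yel(a),(330,238,352,252),'ring s');rt=ell(b,yel(b),(318,190,345,212),'ring t')
print('hole',tri(rs,rt),onz('scene',*rs,.062),onz('top',*rt,.062))
ms,mt=red(a),red(b)
cv2.imwrite('pics/m.png',np.hstack([cv2.resize(ms[290:390,310:410],None,fx=4,fy=4,interpolation=0),cv2.resize(mt[260:360,370:470],None,fx=4,fy=4,interpolation=0)]))
# corner screws of foot in top & pin size check
for nm,z,pts in (('foot',.006,[(270,122),(430,83),(314,284),(474,245)]),):
    P=np.array([onz('top',360+x/5.4,250+y/5.4,z) for x,y in pts]);print(P,P.mean(0))
    print(np.linalg.norm(P[0]-P[1]),np.linalg.norm(P[0]-P[2]))
P=np.array([onz('top',360+x/5.4,250+y/5.4,.07) for x,y in [(330,125),(460,90),(495,218),(360,258)]]);print('block',P,P.mean(0))
print('pin top',onz('top',360+443/5.4,250+160/5.4,.116),'flange',onz('top',360+413/5.4,250+171/5.4,.074))
print('pin top s',onz('scene',280+375/4,220+283/3.5,.116),'fl',onz('scene',280+369/4,220+353/3.5,.074))
print('tri top',tri((280+375/4,220+283/3.5),(360+443/5.4,250+160/5.4)))
for n,s,t in(('white',(166,168),(128,198)),('big',(199,356),(432,482)),('pink',(101,331),(205,436))):
    print(n,tri((280+s[0]/4,220+s[1]/3.5),(360+t[0]/5.4,250+t[1]/5.4)))
P=np.array([onz('top',270+x/5.4,170+y/5.4,.062) for x,y in [(218,46),(505,143),(375,515),(92,412)]]);print('lid',P,np.linalg.norm(P[0]-P[1]),np.linalg.norm(P[1]-P[2]))
c=P.mean(0);ax=(P[0]+P[1]-P[2]-P[3])/2;ax/=np.linalg.norm(ax);print('c',c,'hole',c+.036*ax)
E
```

```text
ring s ((340.7264709472656, 245.76649475097656), (6.5171966552734375, 11.336482048034668), 91.02486419677734) 50.5 (335, 243, 12, 7)
ring t ((331.2914733886719, 201.71620178222656), (12.5104341506958, 12.68643569946289), 134.21237182617188) 6.0 (325, 196, 13, 13)
hole (array([0.62157211, 0.02778158, 0.06356573]), np.float64(0.0016413435851902588)) [0.62253543 0.02959905 0.062     ] [0.62256268 0.02720971 0.062     ]
[[ 0.50458708 -0.12019965  0.006     ]
 [ 0.51889573 -0.17494448  0.006     ]
 [ 0.45003504 -0.13451193  0.006     ]
 [ 0.46409564 -0.18876281  0.006     ]] [ 0.48440337 -0.15460472  0.006     ]
0.0565838701084792 0.056398276520333905
block [[ 0.49804909 -0.12826797  0.07      ]
 [ 0.50990236 -0.16963816  0.07      ]
 [ 0.46961137 -0.17980435  0.07      ]
 [ 0.4563315  -0.13713364  0.07      ]] [ 0.48347358 -0.15371103  0.07      ]
pin top [ 0.48394125 -0.15298843  0.116     ] flange [ 0.48365    -0.15337508  0.074     ]
pin top s [ 0.48353466 -0.15260262  0.116     ] fl [ 0.48235441 -0.15345426  0.074     ]
tri top (array([ 0.48374473, -0.15277726,  0.11603648]), np.float64(0.0005469643646769822))
white (array([ 0.4692482 , -0.05592589,  0.13963648]), np.float64(0.0005748787303645737))
big (array([ 0.3897549 , -0.14325665,  0.13450621]), np.float64(0.0011415177992451311))
pink (array([ 0.40080258, -0.08312388,  0.10206267]), np.float64(0.00101957772072456))
lid [[ 0.66429841  0.06514002  0.062     ]
 [ 0.63302991 -0.02971063  0.062     ]
 [ 0.50980131  0.01135759  0.062     ]
 [ 0.54159481  0.10314743  0.062     ]] 0.09987174019290629 0.12989182511969188
c [0.58718111 0.0374836  0.062     ] hole [0.62145308 0.02646399 0.062     ]
```

View pics/m.png

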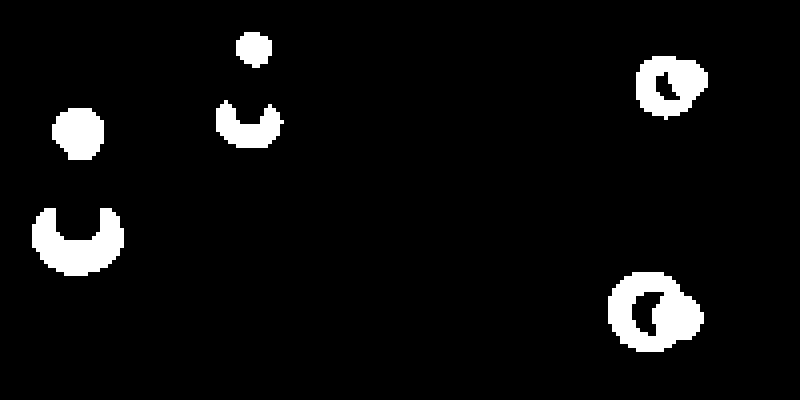

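{"op": "step_arm", "data": {
  "plan": [
    [4,1,1.5,0],
    [4,2,3,0],
    [4,2,3,0],
    [4,2,3,0],
    [4,2,3,0],
    [4,2,3,0],
    [4,2,3,0],
    [4,2,3,0]
  ],
  "newtons": 30
}}

```text
schema error: expected 5 numbers
```

{"op": "step_arm", "data": {
  "plan": [
    [4,1,1.5,0,0],
    [4,2,3,0,0],
    [4,2,3,0,0],
    [4,2,3,0,0],
    [4,2,3,0,0],
    [4,2,3,0,0],
    [4,2,3,0,0],
    [4,2,3,0,0]
  ],
  "newtons": 30
}}

```text
time_s: 0.77
ee_pos: [0.3095, -0.4293, 0.2133]
ee_rot: [-1.571, -0.0, -2.904]
ft_force: [0.9, 0.4, -0.4]
grip_width: 0.471
```

{"op": "step_arm", "data": {
  "plan": [
    [4,2,3.1,0,0],
    [4,2,3.2,0,0],
    [4,2,3.2,0,0],
    [4,2,3.2,0,0],
    [4,2,3.2,0,0],
    [4,2,3.2,0,0],
    [4,2,3.2,0,0],
    [4,2,3.2,0,0]
  ]
}}

```text
time_s: 1.43
ee_pos: [0.4694, -0.1743, 0.2135]
ee_rot: [-1.571, 0.0, -2.904]
ft_force: [0.0, -0.1, 0.6]
grip_width: 0.432
```

{"op": "step_arm", "data": {
  "plan": [
    [4,1.1,2,0,0],
    [4,0,0,-2,0],
    [4,0,0,0,0],
    [4,0,0,0,0]
  ]
}}

```text
time_s: 1.77
ee_pos: [0.4791, -0.1561, 0.1928]
ee_rot: [-1.572, -0.002, -2.904]
ft_force: [0.9, 0.4, 0.8]
grip_width: 0.425
```

{"op": "step_arm", "data": {
  "plan": [
    [4,0.46,0.29,0,0],
    [4,0,0,-2,0],
    [4,0,0,-2,0],
    [4,0,0,-2,0],
    [4,0,0,0,0],
    [4,0,0,0,0]
  ]
}}

```text
time_s: 2.27
ee_pos: [0.4844, -0.1535, 0.1338]
ee_rot: [-1.571, -0.001, -2.905]
ft_force: [0.3, -0.2, 0.1]
grip_width: 0.423
```

```bash
python3 - <<'E'
from h import *
o=robot.observe();print(o['ee_pos'],o['ft_force'])
a=robot.snapshot('scene');b=robot.snapshot('top')
cv2.imwrite('pics/c1.png',np.hstack([cv2.resize(a[250:390,310:430],(400,467),interpolation=2),cv2.resize(b[220:360,370:490],(400,467),interpolation=2)]))
E
```

```text
[ 0.48438071 -0.15353635  0.1337576 ] [ 0.28202311 -0.21251565  0.09836848]
```

View pics/c1.png

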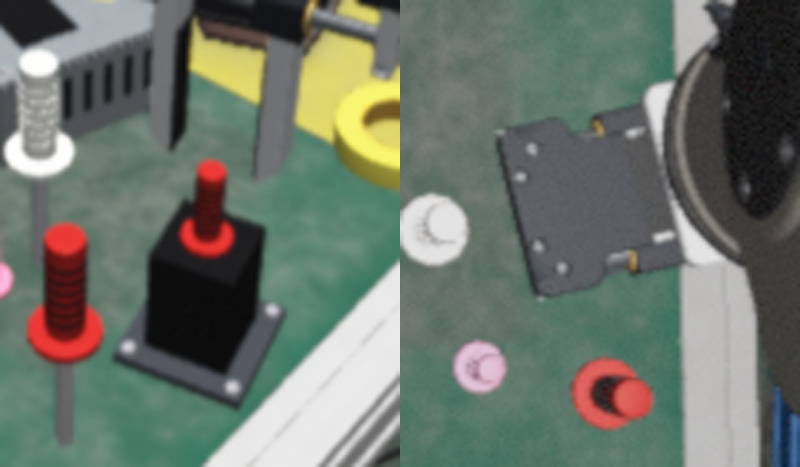

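```bash
python3 - <<'E'
from h import *
o=robot.observe();M=R.from_euler('xyz',o['ee_rot']).as_matrix();p=o['ee_pos']
for zz in(-.0325,-.02,0,.02,.0325):
  for x in(-.008,.008):
    q=proj('scene',p+M@[x,.008,zz]);print(zz,x,(q-[310,250])*3.333)
print((proj('scene',[.4837,-.1532,.116])-[310,250])*3.333)
E
```

```text
-0.0325 -0.008 [161.34826657 119.99436423]
-0.0325 0.008 [147.28757528 139.61715269]
-0.02 -0.008 [185.3090276  127.98466276]
-0.02 0.008 [171.53979112 147.87344734]
0 -0.008 [224.33480021 140.99875581]
0 0.008 [211.05171101 161.32467402]
0.02 -0.008 [264.23288709 154.30374327]
0.02 0.008 [251.4614789  175.08155928]
0.0325 -0.008 [289.6252505  162.77144444]
0.0325 0.008 [277.18721769 183.8394922 ]
[213.71460592 169.8990609 ]
```

{"op": "step_arm", "data": {
  "plan": [
    [4,-0.06,0.03,-1.2,0],
    [4,0,0,-1.2,0],
    [4,0,0,-1.2,0],
    [4,0,0,-1.0,0],
    [4,0,0,-0.3,0],
    [4,0,0,0,0],
    [4,0,0,0,0]
  ]
}}

```text
time_s: 2.95
ee_pos: [0.4844, -0.1529, 0.0851]
ee_rot: [-1.571, 0.001, -2.904]
ft_force: [0.5, 0.4, -0.0]
grip_width: 0.428
```

{"op": "step_arm", "data": {
  "plan": [
    [3,0,0,-0.1,0],
    [2,0,0,0,0],
    [1.6,0,0,0,0],
    [1.2,0,0,0,0],
    [1.0,0,0,0,0],
    [1.0,0,0,0,0],
    [1.0,0,0,0,0],
    [1.0,0,0,0,0]
  ],
  "newtons": 40
}}

```text
time_s: 3.62
ee_pos: [0.4841, -0.1528, 0.0837]
ee_rot: [-1.571, 0.0, -2.904]
ft_force: [-1.1, 0.8, 5.8]
grip_width: 0.141
```

{"op": "step_arm", "data": {
  "plan": [
    [0.8,0,0,0.5,0],
    [0.8,0,0,1,0],
    [0.8,0,0,1.5,0],
    [0.8,0,0,2,0],
    [0.8,0,0,2,0],
    [0.8,0,0,0,0],
    [0.8,0,0,0,0]
  ],
  "newtons": 50
}}

```text
time_s: 4.2
ee_pos: [0.4846, -0.153, 0.1549]
ee_rot: [-1.57, 0.002, -2.904]
ft_force: [0.2, 0.8, -0.6]
grip_width: 0.144
```

```bash
python3 - <<'E'
from h import *
o=robot.observe();print(o['ee_pos'],o['ft_force'],o['grip_width'])
a=robot.snapshot('scene')
cv2.imwrite('pics/c2.png',cv2.resize(a[200:390,310:430],None,fx=3.1,fy=3.1,interpolation=2))
E
```

```text
[ 0.48462321 -0.15297381  0.1549169 ] [ 0.16024959  0.76471796 -0.58623985] 0.14429150182618797
```

View pics/c2.png

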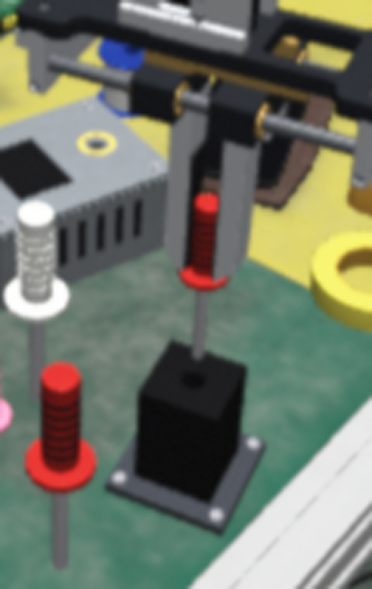

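{"op": "step_arm", "data": {
  "plan": [
    [0.8,1.7,2.2,0,0],
    [0.8,1.7,2.2,0,0],
    [0.8,1.7,2.2,0,0],
    [0.8,1.7,2.2,0,0],
    [0.8,1.7,2.2,0,0],
    [0.8,1.7,2.2,0,0],
    [0.8,1.7,2.2,0,0],
    [0.8,1.4,2.2,0,0]
  ]
}}

```text
time_s: 4.92
ee_pos: [0.6173, 0.0244, 0.1523]
ee_rot: [-1.571, -0.002, -2.904]
ft_force: [-0.0, -0.8, -0.1]
grip_width: 0.146
```

{"op": "step_arm", "data": {
  "plan": [
    [0.8,0.6,0.5,0,0],
    [0.8,0,0,0,0],
    [0.8,0,0,0,0],
    [0.8,0,0,0,0]
  ]
}}

```text
time_s: 5.25
ee_pos: [0.6222, 0.0269, 0.1528]
ee_rot: [-1.571, -0.001, -2.905]
ft_force: [-0.5, -0.7, -0.4]
grip_width: 0.141
```

```bash
python3 - <<'E'
from h import *
o=robot.observe();print(o['ee_pos'],o['ft_force'],o['grip_width'])
a=robot.snapshot('scene');b=robot.snapshot('top')
cv2.imwrite('pics/sc3.png',a)
cv2.imwrite('pics/c3.png',np.hstack([cv2.resize(a[190:280,290:390],None,fx=4,fy=4,interpolation=2),cv2.resize(b[150:240,280:380],None,fx=4,fy=4,interpolation=2)]))
E
```

```text
[0.62215243 0.02689805 0.15284216] [-0.45677112 -0.68974413 -0.39933918] 0.14059870505752034
```

View pics/c3.png

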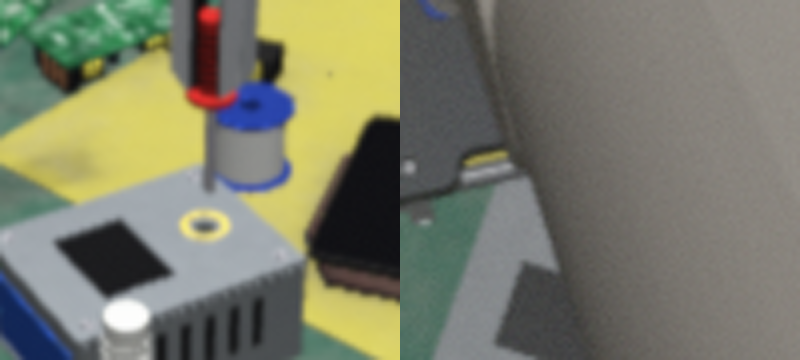

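```bash
python3 - <<'E'
from h import *
a=cv2.imread('pics/sc3.png')
print(onz('scene',342.25,237.5,.084),onz('scene',290+205/4,190+224/4,.062))
print(onz('scene',373.9,314.5,.086))
print(proj('scene',[.622,.027,.084]),proj('scene',[.622,.027,.062]))
cv2.imwrite('pics/c4.png',cv2.resize(a[225:260,320:365],None,fx=16,fy=16,interpolation=0))
E
```

```text
[0.62260756 0.02615722 0.084     ] [0.62260987 0.02827041 0.062     ]
[ 0.48540783 -0.15364828  0.086     ]
[341.73439988 237.47203824] [341.53765291 246.36945971]
```

View pics/c4.png

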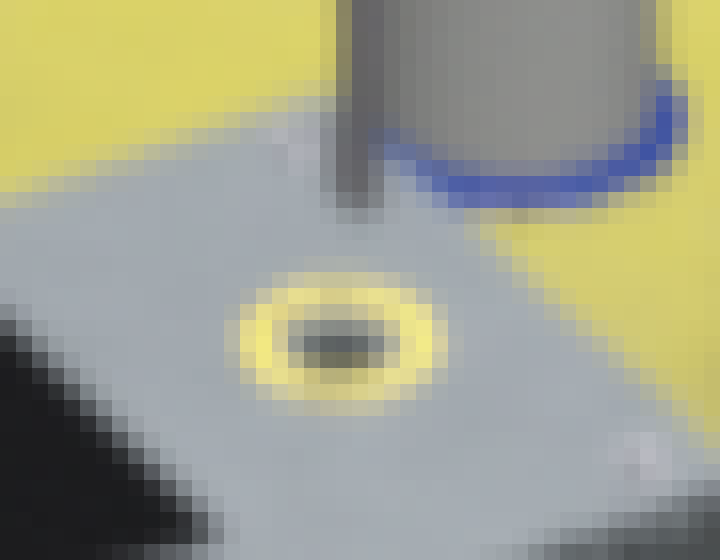

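{"op": "step_arm", "data": {
  "plan": [
    [0.8,-0.1,0.12,-0.6,0],
    [0.8,0,0,-0.6,0],
    [0.8,0,0,-0.4,0],
    [0.8,0,0,0,0],
    [0.8,0,0,0,0],
    [0.8,0,0,0,0]
  ]
}}

```text
time_s: 5.85
ee_pos: [0.622, 0.0294, 0.1375]
ee_rot: [-1.571, -0.0, -2.904]
ft_force: [0.2, 0.2, -0.6]
grip_width: 0.141
```

```bash
python3 - <<'E'
from h import *
o=robot.observe();print(o['ee_pos'],o['ft_force'],o['grip_width'])
a=robot.snapshot('scene')
cv2.imwrite('pics/sc5.png',a)
cv2.imwrite('pics/c5.png',cv2.resize(a[225:260,320:365],None,fx=16,fy=16,interpolation=0))
E
```

```text
[0.62199839 0.02941847 0.13746471] [ 0.23210581  0.24323174 -0.64703216] 0.14083270369963474
```

View pics/c5.png

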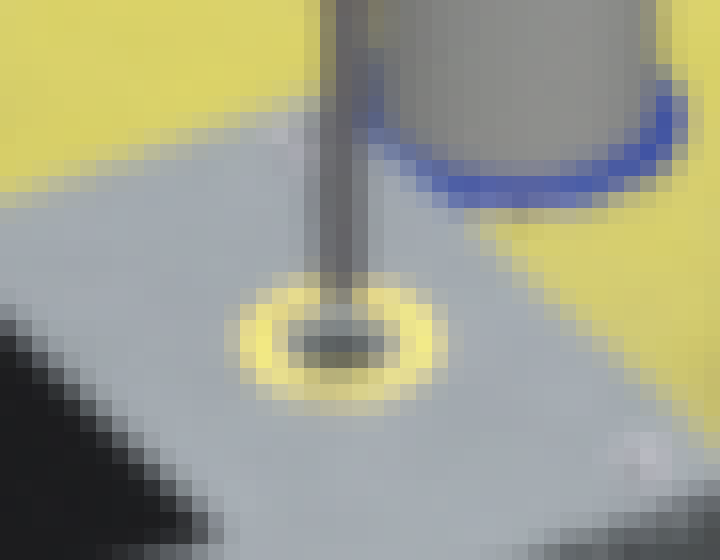

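{"op": "step_arm", "data": {
  "plan": [
    [0.8,-0.12,-0.08,0,0],
    [0.8,0,0,-0.2,0],
    [0.8,0,0,-0.2,0],
    [0.8,0,0,0,0],
    [0.8,0,0,0,0]
  ]
}}

```text
time_s: 6.32
ee_pos: [0.6207, 0.0286, 0.1333]
ee_rot: [-1.571, -0.0, -2.904]
ft_force: [0.4, 0.4, 0.0]
grip_width: 0.14
```

```bash
python3 - <<'E'
from h import *
o=robot.observe();print(o['ee_pos'],o['ft_force'],o['grip_width'])
a=robot.snapshot('scene')
cv2.imwrite('pics/c6.png',cv2.resize(a[225:260,320:365],None,fx=16,fy=16,interpolation=0))
E
```

```text
[0.62067793 0.02861162 0.13329426] [0.41427765 0.4127108  0.02010345] 0.13971732368298637
```

View pics/c6.png

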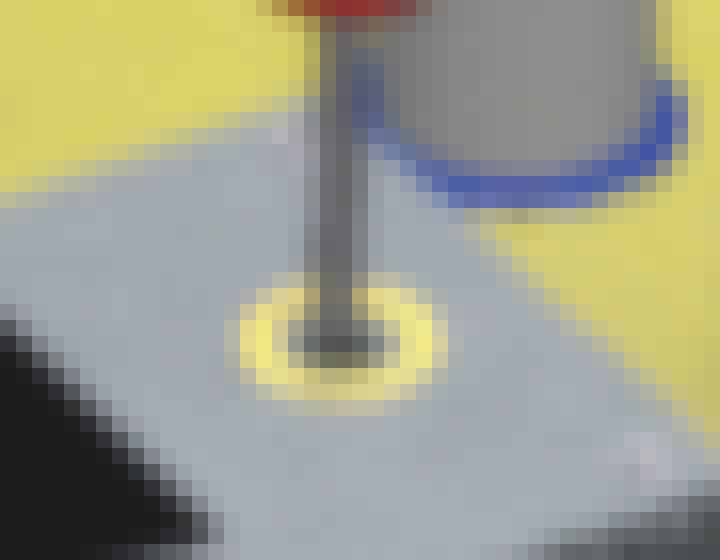

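{"op": "step_arm", "data": {
  "plan": [
    [0.8,0,0,-0.1,0],
    [0.8,0,0,-0.1,0],
    [0.8,0,0,-0.1,0],
    [0.8,0,0,0,0]
  ]
}}

```text
time_s: 6.7
ee_pos: [0.6206, 0.0286, 0.1302]
ee_rot: [-1.571, -0.0, -2.904]
ft_force: [-0.7, 0.5, -0.4]
grip_width: 0.138
```

{"op": "step_arm", "data": {
  "plan": [
    [0.8,0,0,-0.1,0],
    [0.8,0,0,-0.1,0],
    [0.8,0,0,0,0]
  ]
}}

```text
time_s: 6.95
ee_pos: [0.6207, 0.0286, 0.1282]
ee_rot: [-1.571, -0.0, -2.904]
ft_force: [-0.9, -0.4, 0.0]
grip_width: 0.145
```

{"op": "step_arm", "data": {
  "plan": [
    [0.8,0,0,-0.1,0],
    [0.8,0,0,-0.1,0],
    [0.8,0,0,-0.1,0],
    [0.8,0,0,0,0]
  ]
}}

```text
time_s: 7.28
ee_pos: [0.6207, 0.0286, 0.1252]
ee_rot: [-1.571, -0.0, -2.904]
ft_force: [-0.2, -0.0, -0.6]
grip_width: 0.139
```

```bash
python3 - <<'E'
from h import *
o=robot.observe();print(o['ee_pos'],o['ft_force'],o['moment'])
a=robot.snapshot('scene')
cv2.imwrite('pics/c7.png',cv2.resize(a[225:260,320:365],None,fx=16,fy=16,interpolation=0))
E
```

```text
[0.62065353 0.02860836 0.12522839] [-0.19819103 -0.02155036 -0.6335114 ] [ 0.00905578  0.01537867 -0.01102254]
```

View pics/c7.png

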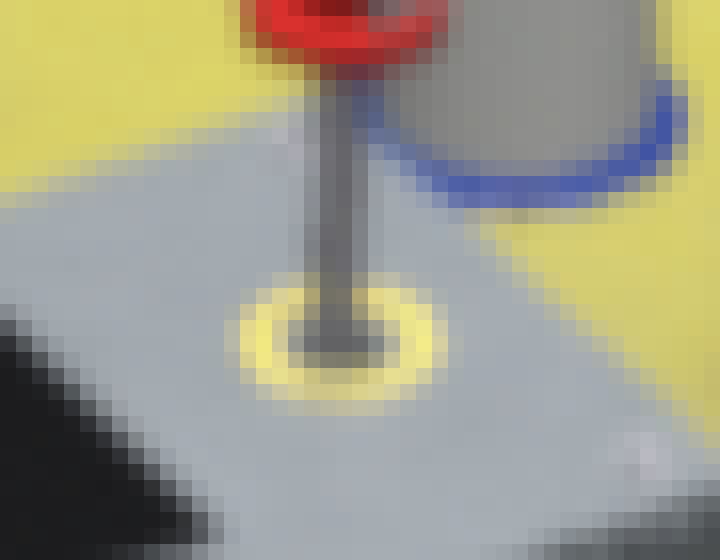

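{"op": "step_arm", "data": {
  "plan": [
    [0.8,0,0,-0.1,0],
    [0.8,0,0,-0.1,0],
    [0.8,0,0,-0.1,0],
    [0.8,0,0,0,0]
  ]
}}

```text
time_s: 7.67
ee_pos: [0.6207, 0.0286, 0.1222]
ee_rot: [-1.571, -0.0, -2.904]
ft_force: [0.4, 0.2, -0.3]
grip_width: 0.14
```

{"op": "step_arm", "data": {
  "plan": [
    [0.8,0,0,-0.1,0],
    [0.8,0,0,-0.1,0],
    [0.8,0,0,0,0]
  ]
}}

```text
time_s: 7.92
ee_pos: [0.6207, 0.0286, 0.1202]
ee_rot: [-1.571, -0.0, -2.904]
ft_force: [-0.1, 0.6, -0.6]
grip_width: 0.141
```

{"op": "step_arm", "data": {
  "plan": [
    [0.8,0,0,-0.1,0],
    [0.8,0,0,-0.1,0],
    [0.8,0,0,0,0]
  ]
}}

```text
time_s: 8.17
ee_pos: [0.6207, 0.0286, 0.1182]
ee_rot: [-1.571, -0.0, -2.904]
ft_force: [-0.2, -0.3, -1.6]
grip_width: 0.143
```

{"op": "step_arm", "data": {
  "plan": [
    [0.8,0,0,-0.1,0],
    [0.8,0,0,-0.1,0],
    [0.8,0,0,0,0]
  ]
}}

```text
time_s: 8.42
ee_pos: [0.6207, 0.0287, 0.1162]
ee_rot: [-1.571, -0.0, -2.904]
ft_force: [-0.4, 0.5, -1.1]
grip_width: 0.139
```

{"op": "step_arm", "data": {
  "plan": [
    [0.8,0,0,-0.1,0],
    [0.8,0,0,-0.1,0],
    [0.8,0,0,-0.1,0],
    [0.8,0,0,0,0]
  ]
}}

```text
time_s: 8.75
ee_pos: [0.6207, 0.0286, 0.1132]
ee_rot: [-1.571, -0.0, -2.904]
ft_force: [0.4, 0.7, 0.2]
grip_width: 0.14
```

{"op": "step_arm", "data": {
  "plan": [
    [0.8,0,0,-0.1,0],
    [0.8,0,0,-0.1,0],
    [0.8,0,0,-0.1,0],
    [0.8,0,0,0,0]
  ]
}}

```text
time_s: 9.08
ee_pos: [0.6206, 0.0286, 0.1102]
ee_rot: [-1.571, -0.0, -2.904]
ft_force: [-0.6, -0.2, -0.2]
grip_width: 0.139
```

{"op": "step_arm", "data": {
  "plan": [
    [0.8,0,0,-0.1,0],
    [0.8,0,0,-0.1,0],
    [0.8,0,0,-0.1,0],
    [0.8,0,0,0,0]
  ]
}}

```text
time_s: 9.42
ee_pos: [0.6206, 0.0286, 0.1072]
ee_rot: [-1.571, -0.0, -2.904]
ft_force: [-0.7, -0.1, -1.5]
grip_width: 0.144
```

{"op": "step_arm", "data": {
  "plan": [
    [0.8,0,0,-0.1,0],
    [0.8,0,0,-0.1,0],
    [0.8,0,0,-0.1,0],
    [0.8,0,0,0,0]
  ]
}}

```text
time_s: 9.75
ee_pos: [0.6206, 0.0286, 0.1042]
ee_rot: [-1.571, -0.0, -2.904]
ft_force: [0.8, -0.8, -0.5]
grip_width: 0.141
```

{"op": "step_arm", "data": {
  "plan": [
    [0.8,0,0,-0.1,0],
    [0.8,0,0,-0.1,0],
    [0.8,0,0,-0.1,0],
    [0.8,0,0,0,0]
  ]
}}

```text
time_s: 10.08
ee_pos: [0.6207, 0.0286, 0.1012]
ee_rot: [-1.571, -0.0, -2.904]
ft_force: [0.3, 0.3, -1.1]
grip_width: 0.139
```

{"op": "step_arm", "data": {
  "plan": [
    [0.8,0,0,-0.1,0],
    [0.8,0,0,-0.1,0],
    [0.8,0,0,-0.1,0],
    [0.8,0,0,0,0]
  ]
}}

```text
time_s: 10.42
ee_pos: [0.6209, 0.0286, 0.0985]
ee_rot: [-1.571, 0.0, -2.904]
ft_force: [0.4, -0.2, 0.9]
grip_width: 0.14
```

{"op": "step_arm", "data": {
  "plan": [
    [0.8,0,0,-0.1,0],
    [0.8,0,0,0,0]
  ]
}}

```text
time_s: 10.58
ee_pos: [0.6209, 0.0286, 0.0976]
ee_rot: [-1.571, 0.0, -2.904]
ft_force: [-0.7, 0.1, 3.5]
grip_width: 0.139
```

{"op": "step_arm", "data": {
  "plan": [
    [0.8,0,0,-0.1,0],
    [0.8,0,0,-0.1,0],
    [0.8,0,0,0,0]
  ]
}}

```text
time_s: 10.83
ee_pos: [0.621, 0.0286, 0.0955]
ee_rot: [-1.571, 0.0, -2.904]
ft_force: [0.6, -0.5, 5.1]
grip_width: 0.141
```

{"op": "step_arm", "data": {
  "plan": [
    [0.8,0,0,-0.1,0],
    [0.8,0,0,0,0]
  ]
}}

```text
time_s: 11.0
ee_pos: [0.621, 0.0286, 0.0945]
ee_rot: [-1.571, 0.0, -2.904]
ft_force: [0.3, -0.4, 4.3]
grip_width: 0.138
```

```bash
python3 - <<'E'
from h import *
o=robot.observe();print(o['ee_pos'],o['ft_force'],o['moment'])
a=robot.snapshot('scene')
cv2.imwrite('pics/c8.png',cv2.resize(a[200:310,270:390],None,fx=5,fy=5,interpolation=2))
E
```

```text
[0.62096845 0.0285816  0.09450861] [ 0.30227197 -0.4244336   4.2734766 ] [-0.14201988 -0.1134945   0.00940332]
```

View pics/c8.png

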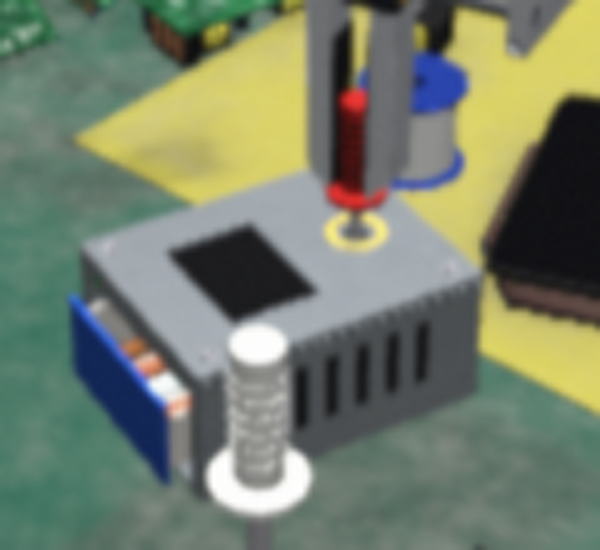

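{"op": "step_arm", "data": {
  "plan": [
    [0.8,0,0,0.3,0],
    [0.8,0,0,0.6,0],
    [0.8,0,0,0.8,0],
    [0.8,0,0,1,0],
    [0.8,0,0,1,0],
    [0.8,0,0,1,0],
    [0.8,0,0,1.3,0],
    [0.8,0,0,0,0]
  ]
}}

```text
time_s: 11.72
ee_pos: [0.6221, 0.0289, 0.1577]
ee_rot: [-1.57, 0.004, -2.904]
ft_force: [0.9, 0.0, -0.4]
grip_width: 0.141
```

{"op": "step_arm", "data": {
  "plan": [
    [0.8,0,0,0,0],
    [0.8,-1.7,-2.3,0,0],
    [0.8,-1.7,-2.3,0,0],
    [0.8,-1.7,-2.3,0,0],
    [0.8,-1.7,-2.3,0,0],
    [0.8,-1.7,-2.3,0,0],
    [0.8,-1.7,-2.3,0,0],
    [0.8,-1.7,-2.3,0,0]
  ]
}}

```text
time_s: 12.38
ee_pos: [0.5004, -0.1333, 0.1539]
ee_rot: [-1.571, -0.001, -2.904]
ft_force: [0.9, -1.3, -0.2]
grip_width: 0.141
```

{"op": "step_arm", "data": {
  "plan": [
    [0.8,-1,-1,0,0],
    [0.8,-0.7,-1,0,0],
    [0.8,0,0,0,0],
    [0.8,0,0,0,0],
    [0.8,0,0,0,0]
  ]
}}

```text
time_s: 12.8
ee_pos: [0.4852, -0.1517, 0.1543]
ee_rot: [-1.571, 0.0, -2.903]
ft_force: [1.1, 0.9, -0.9]
grip_width: 0.14
```

```bash
python3 - <<'E'
from h import *
o=robot.observe();print(o['ee_pos'],o['ft_force'],o['grip_width'])
a=robot.snapshot('scene')
cv2.imwrite('pics/c9.png',cv2.resize(a[290:335,350:400],None,fx=13,fy=13,interpolation=0))
E
```

```text
[ 0.4851768  -0.15165325  0.15429154] [ 1.13240484  0.89133938 -0.87607234] 0.1398771576437624
```

View pics/c9.png

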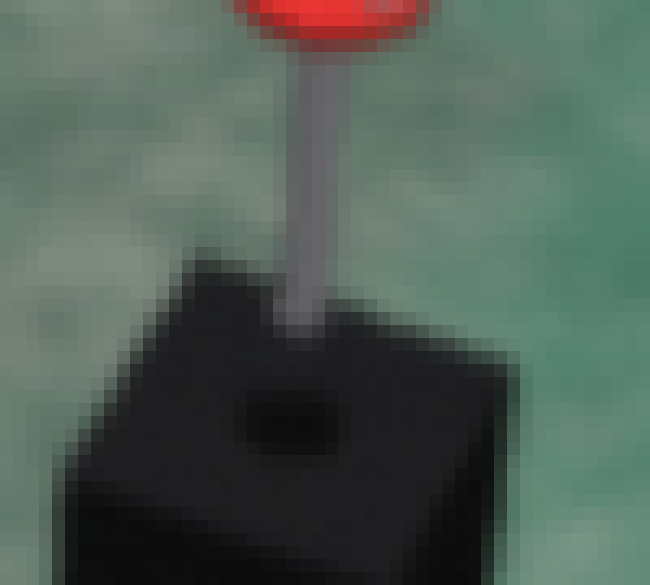

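```bash
python3 - <<'E'
from h import *
b=onz('scene',350+292/13-.5,290+423/13-.5,.07);print('bore',b)
# front-bottom rim of tip
t=onz('scene',350+300/13-.5,290+335/13-.5,.0855);print('tip front',t,'centre',t+.003*np.array([.744,.668,0]))
E
```

```text
bore [ 0.48328286 -0.15245945  0.07      ]
tip front [ 0.48302443 -0.15281535  0.0855    ] centre [ 0.48525643 -0.15081135  0.0855    ]
```

{"op": "step_arm", "data": {
  "plan": [
    [0.8,-0.15,-0.14,0,0],
    [0.8,0,0,-0.5,0],
    [0.8,0,0,-0.6,0],
    [0.8,0,0,0,0],
    [0.8,0,0,-0.2,0],
    [0.8,0,0,-0.2,0],
    [0.8,0,0,-0.2,0],
    [0.8,0,0,0,0]
  ]
}}

```text
time_s: 13.52
ee_pos: [0.4831, -0.1537, 0.1371]
ee_rot: [-1.571, -0.0, -2.904]
ft_force: [-0.5, -0.2, -1.4]
grip_width: 0.139
```

{"op": "step_arm", "data": {
  "plan": [
    [0.8,0,0,-0.2,0],
    [0.8,0,0,-0.2,0],
    [0.8,0,0,-0.2,0],
    [0.8,0,0,0,0]
  ]
}}

```text
time_s: 13.85
ee_pos: [0.4831, -0.1537, 0.1311]
ee_rot: [-1.571, -0.0, -2.904]
ft_force: [0.2, -0.5, -0.7]
grip_width: 0.14
```

```bash
python3 - <<'E'
from h import *
o=robot.observe();print(o['ee_pos'],o['ft_force'],o['moment'])
a=robot.snapshot('scene')
cv2.imwrite('pics/c10.png',cv2.resize(a[290:335,350:400],None,fx=13,fy=13,interpolation=0))
E
```

```text
[ 0.48309249 -0.15373255  0.13107906] [ 0.22035622 -0.46408831 -0.74664253] [-0.03308868  0.01392088 -0.04905607]
```

View pics/c10.png

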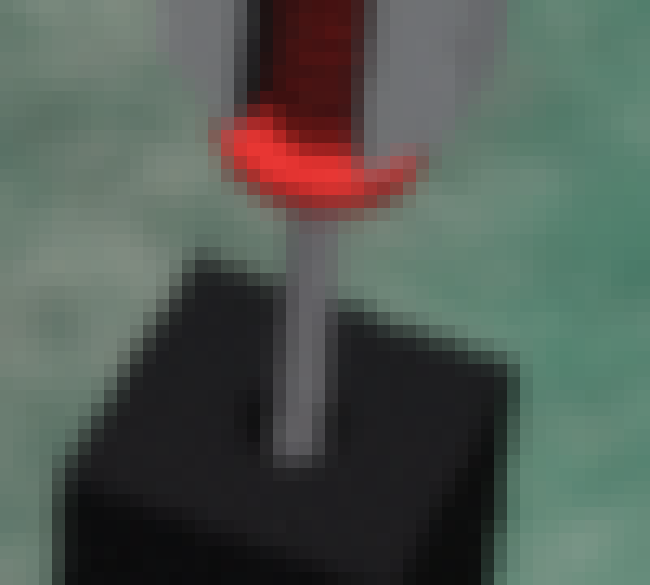

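{"op": "step_arm", "data": {
  "plan": [
    [0.8,0.05,0.1,0,0],
    [0.8,0,0,-0.5,0],
    [0.8,0,0,-0.5,0],
    [0.8,0,0,-0.5,0],
    [0.8,0,0,-0.5,0],
    [0.8,0,0,0,0]
  ]
}}

```text
time_s: 14.4
ee_pos: [0.4831, -0.1526, 0.1102]
ee_rot: [-1.572, -0.001, -2.904]
ft_force: [-0.5, -0.4, -0.9]
grip_width: 0.139
```

{"op": "step_arm", "data": {
  "plan": [
    [0.8,0,0,-0.5,0],
    [0.8,0,0,-0.5,0],
    [0.8,0,0,-0.5,0],
    [0.8,0,0,-0.5,0],
    [0.8,0,0,0,0]
  ]
}}

```text
time_s: 14.82
ee_pos: [0.4832, -0.1527, 0.0904]
ee_rot: [-1.572, -0.001, -2.904]
ft_force: [0.1, -0.0, -0.7]
grip_width: 0.145
```

{"op": "step_arm", "data": {
  "plan": [
    [0.8,0,0,-0.3,0],
    [0.8,0,0,-0.2,0],
    [0.8,0,0,0,0],
    [0.8,0,0,0,0]
  ]
}}

```text
time_s: 15.15
ee_pos: [0.4838, -0.1528, 0.0865]
ee_rot: [-1.571, 0.0, -2.904]
ft_force: [-0.7, 0.5, -0.3]
grip_width: 0.141
```

{"op": "step_arm", "data": {
  "plan": [
    [0.8,0,0,-0.1,0],
    [0.8,0,0,0,0]
  ]
}}

```text
time_s: 15.32
ee_pos: [0.4838, -0.1528, 0.0855]
ee_rot: [-1.571, 0.0, -2.904]
ft_force: [0.1, 0.6, -0.7]
grip_width: 0.141
```

{"op": "step_arm", "data": {
  "plan": [
    [0.8,0,0,-0.1,0],
    [0.8,0,0,0,0]
  ]
}}

```text
time_s: 15.48
ee_pos: [0.4838, -0.1528, 0.0844]
ee_rot: [-1.571, 0.0, -2.904]
ft_force: [-0.3, -0.2, -0.1]
grip_width: 0.142
```

{"op": "step_arm", "data": {
  "plan": [
    [0.8,0,0,-0.07,0],
    [0.8,0,0,0,0]
  ]
}}

```text
time_s: 15.65
ee_pos: [0.4838, -0.1528, 0.0837]
ee_rot: [-1.571, 0.0, -2.904]
ft_force: [0.0, 0.9, -0.5]
grip_width: 0.142
```

{"op": "step_arm", "data": {
  "plan": [
    [0.8,0,0,-0.05,0],
    [0.8,0,0,0,0]
  ]
}}

```text
time_s: 15.82
ee_pos: [0.4838, -0.1528, 0.0837]
ee_rot: [-1.571, 0.0, -2.904]
ft_force: [-2.6, 1.1, 8.6]
grip_width: 0.142
```

{"op": "step_arm", "data": {
  "plan": [
    [1.4,0,0,0.03,0],
    [1.6,0,0,0,0],
    [2,0,0,0,0],
    [2.6,0,0,0,0],
    [3.2,0,0,0,0],
    [4,0,0,0,0],
    [4,0,0,0,0],
    [4,0,0,0,0]
  ]
}}

```text
time_s: 16.48
ee_pos: [0.4838, -0.1528, 0.0835]
ee_rot: [-1.571, -0.0, -2.904]
ft_force: [-0.8, -0.3, -0.2]
grip_width: 0.422
```

{"op": "step_arm", "data": {
  "plan": [
    [4,0,0,0.5,0],
    [4,0,0,1,0],
    [4,0,0,1.5,0],
    [4,0,0,2,0],
    [4,0,0,2,0],
    [4,0,0,2,0],
    [4,0,0,2,0],
    [4,0,0,0,0]
  ]
}}

```text
time_s: 17.15
ee_pos: [0.4856, -0.1531, 0.1981]
ee_rot: [-1.568, 0.005, -2.904]
ft_force: [0.4, -0.0, 0.3]
grip_width: 0.425
```

```bash
python3 - <<'E'
from h import *
o=robot.observe();print(o['ee_pos'],o['ft_force'],o['grip_width'])
a=robot.snapshot('scene')
cv2.imwrite('pics/c11.png',cv2.resize(a[230:390,280:430],None,fx=3.7,fy=3.7,interpolation=2))
E
```

```text
[ 0.48556074 -0.15308562  0.19811002] [ 0.35142964 -0.02466962  0.26968892] 0.42535387084078985
```

View pics/c11.png

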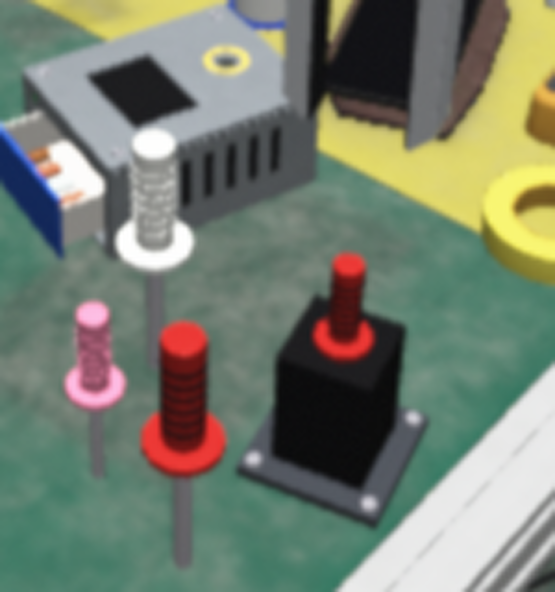

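{"op": "step_arm", "data": {
  "plan": [
    [4,0,0,0,0],
    [4,0,0,0,0],
    [4,0,0,0,0]
  ]
}}

```text
time_s: 17.45
ee_pos: [0.4833, -0.1526, 0.193]
ee_rot: [-1.571, -0.001, -2.904]
ft_force: [0.6, -0.0, -0.0]
grip_width: 0.426
```

```bash
python3 - <<'E'
from h import *
a=robot.snapshot('scene').astype(int);b=cv2.imread('pics/scene0.png').astype(int)
print([np.abs(a-b)[v0:v1,u0:u1].mean().round(2) for u0,v0,u1,v1 in [(295,310,345,385),(345,340,395,368),(358,300,380,326),(410,272,455,308),(178,258,214,285),(340,208,365,238)]])
o=robot.observe();print(o['ee_pos'],o['ft_force'])
print(robot.job_done())
E
```

```text
[np.float64(6.4), np.float64(4.11), np.float64(9.0), np.float64(6.85), np.float64(6.79), np.float64(26.38)]
[ 0.48335862 -0.15265078  0.19292807] [ 0.48988743  0.5218462  -0.4953351 ]
the job is handed in; nothing more can be done
None
```

The job is done and handed in at about 17.5 s. The drawer is open and the red pin is back in its holder.

- **Pin used:** I took the smaller red pin from the black holder and left the larger red, pink and white ones alone.
- **Latch:** I lowered the pin through the yellow-ringed hole in 1 mm steps. It first touched the latch about 32 mm below the lid's top. The latch tripped about 4 mm further down, and the highest force I read while pressing was 5.1 N. The next picture showed the drawer out.
- **Return:** I put the pin back down to the same height it was gripped at. The last 0.5 mm met firm contact at 8.6 N on the holder, so I released it and raised the arm clear.
- **Last checks:** The final picture shows the flange flat on the block, the pin top within about 0.3 px of where it started, and the drawer open. The wrist force was about zero.
- **Bystanders:** Comparing the first and last pictures showed only small differences at the holder, other pins, tape roll and fuse carton. The solder spool's area differed more (26 against 4–9). I think that is the gripper hanging in front of it, but the spool was mostly hidden in the last view, so I did not confirm that it stayed put. The arm took no unexpected forces near it.

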